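Find the loose clamp bolt and lever its cap open

ROBOT

A 7-joint arm with a two-finger parallel gripper is mounted at the origin on a cart in front of the work surface, level with it; the furniture and walls round the work are solid. World frame = base frame: x ahead of the robot, y to its left, z up, the work surface at z = 0. Lengths are in m, angles in rad, forces in N, time in s.
With the tool pointing down it reaches from about 0.425 to 0.925 m from the base axis. Payload 6.8 kg.
Tool frame: the origin (TCP) lies on the centre line of the jaws, within the pads' length; the fingertips stand 14 mm ahead of it and the grasp point (between the pads) lies 5 mm behind it (r.tips_ahead is the distance from the TCP to the fingertips, in m); z points along the fingers, y is the line along which they close (so a half turn about z gives the same grasp; the last joint's range is limited). The gripper opens to 85 mm and grips with 20 to 120 N. Pads are 22 mm wide; open, the fingers measure 114 mm over their backs; the gripper's body (76 mm by 85 mm) begins 54 mm behind the grasp point. The pads swing forward as they close: fully open they stand 13 mm farther back than shut.
Start: joints at [1.07, 0.477, 0.022, 1.555, -0.011, 1.109, -0.083], TCP at [0.258, -0.624, 0.245] pointing down, gripper open.
Joint ranges: [-2.96, 2.96], [-0.34, 2.1], [-1.41, 1.46], [0.24, 2.44], [-1.37, 4.51], [0.17, 1.92], [-2.96, 2.96]. Speed limits (rad/s): [2.39, 2.39, 3.14, 3.14, 3.14, 3.14, 3.14].

INTERFACE

Orientations are given as a rotation vector (axis times angle).
In Python, from bench import r, eyes gives the robot as it stands.
- The arm moves only by the tool step_arm, never from a script. Its argument "rows" is a list of rows, each a list of 6 numbers: the shift along the world's x, y, z in units of 60 cm (1.0 is 60 cm), then the turn, a rotation vector about the world's x, y, z in units of pi rad (1.0 is pi rad). In form: [[x, y, z, rx, ry, rz], ...]. A call has 1 to 5 rows; each row is the pose to reach, as a shift and turn from the pose commanded when the call began, turning the shorter way round; what a row does not reach only later rows make up. A row lasts 1/12 s, in which the tool goes at most 41.7 mm and 7.16 degrees, less where a joint would pass 70% of its speed; a pose out of reach is approached as far as the arm can. A call with a number of a shift or a turn outside -1 to 1 is refused whole. A call with a gripper value outside its range is refused whole. "jaw" is the closure, from 0 (fully open) to 1 (shut), set as the call begins (left out, the last holds). The fingers move at their own pace and stop on an object; "squeeze" is the grip in N (left out, the last holds). Time passes only in rows, so rows that repeat a pose let the fingers close. It gives the time, the measured TCP pose, the force, the opening and the grip force at its end, in the units of the state.
- r.get_obs(): the state, without advancing time (a new reading comes with each control period).
- eyes.grab_frame(name): name is "scene" or "side" or "wrist"; returns the picture (400x640x3 uint8, red, green, blue); there is no depth.
- eyes.camera_info(name): a dict with "mtx" (3x3 intrinsics, pixels), "k1" (the pictures are not rectified: a ray, as slopes to the right and down, at radius r is drawn at 1 + k1 r^2 times it, then the intrinsics apply), "extrinsics" (4x4, takes a point from camera to world coordinates); the wrist camera has in their place "tool_from_camera" (4x4, takes a point from camera to tool coordinates, whose origin is the TCP and whose axes are the flange's). Camera axes: x right, y down, z forward; pixel columns grow to the right and rows downward; lengths in m; the calibration is good to about 2 mm. A picture is of the moment at which its call begins: read the wrist's pose just before it. camera_info takes no time and is no camera call.
- r.hand_in(): hands the job in; it is judged then, once.
The state is a dict: "clock": time; "joints": joint angles; "qvel": joint speeds; "tau": joint torques, N m; "tcp_pos": TCP position; "orientation": TCP orientation; "contact_force": force on the tool from outside, world axes, zero at the start; "moment": the same for the moment, N m; "grip_width": finger opening in m; "gripper_force": force on a finger pad.
Only numpy, scipy, OpenCV 4.12 (cv2) and the standard library are available. Lean on these libraries where they do the work, as an engineer would, in place of code of your own. Each camera call takes 0.05 s, during which the arm holds its last target. There are 200 camera calls.

TASK

One of the three hinged clamps round the tube has a loose bolt. With closed fingertips tap the three bolt heads from above, one after the other from left to right: a tight bolt is rigid, the loose one gives a few millimetres and springs back. Then pick up the flat-bladed knife, push its blade into the slot under the lip of the loose clamp's cap and lever that cap open to 45 degrees or more. Finish holding it there on the blade, the knife still in the grip and no finger on the cap, so that a colleague can change the bolt; leave the other things on the table where they are.

Things in the scene. Friction and masses are not known exactly. Their poses are not given: they have to be found in the camera images.
- mount: Fixed assembly: steel base plate 120 x 290 x 8 mm, on it a black tube (38 mm thick, 316 mm long, axis at z = 48 mm) in three outwardly identical aluminium clamps 85 mm apart. Origin on the table under the tube's axis at the middle clamp; x from the clamps' bolt side to their hinge side (away from the robot, within 0.12 rad), y along the tube to the left, z up. Highest point z = 75 mm.
- bolt_1 (a point): Centre of the top of the left (+y) clamp's bolt head at rest: round steel head, 14 mm in diameter, z = 69 mm, 13 mm above the ear. Any of the three bolts may be the loose one; they look alike. A tight bolt does not move; the loose one sinks under a tap by up to 5 mm against a spring (0.5 N to start, 3 N fully down) and comes back.
- bolt_2 (a point): The same point of the middle clamp's bolt. On every clamp the bolt stands 21 mm behind the lip's edge (in x), through the cap's ear; its 6 mm shank hangs 11 mm below the ear and would stop a blade pushed in by 18 mm.
- bolt_3 (a point): The same point of the right-hand (-y) clamp's bolt.
- slot_1 (a point): Middle of the mouth of the slot under the lip of the left clamp's cap, on the clamp's front face (61 mm before the tube's axis, z = 43 mm). Slot: 25 mm wide (y), 12 mm high (floor 6 mm below this point, underside of the lip 6 mm above), 15 mm deep (x); open to the front. Axes as the mount.
- slot_2 (a point): The same point of the middle clamp. The cap's ear above the slot is 24 mm wide and 7 mm thick (z = 49 to 56 mm) and lies between two fixed cheeks of the same height, so fingers cannot take it by its sides.
- slot_3 (a point): The same point of the right-hand clamp.
- hinge_1 (a point): Middle of the hinge pin of the left-hand clamp's cap, z = 50 mm, 92 mm behind the lip's edge. The pin runs along the mount's y. The cap turns up and away from the robot about it.
- hinge_2 (a point): The same point of the middle clamp.
- hinge_3 (a point): The same point of the right-hand clamp.
- loose_bolt (a joint): How far the loose bolt is pressed in, whichever clamp it is on: 0 at rest, 0.005 m fully down.
- loose_cap (a joint): Opening angle of the cap that the loose bolt is on (body loose_cap), whichever clamp it is: 0 shut, up to 1.25 rad. Its mass is about 110 g; it falls shut when nothing holds it. The caps of the two tight bolts cannot open.
- knife: The flat-bladed pry knife, about 60 g, lying flat on the table to the right of the mount: black handle 92 mm long, 16 mm wide, 14 mm high, steel blade 44 mm long, 14 mm wide, 2.4 mm thick, at half the handle's height, no sharp edge. Origin on its underside at the middle of the handle; x along the handle to the blade's tip, z up.
- knife_grip (a point): Point to grip the handle: on its centre line, half-way up (7 mm above its underside), 25 mm in front of the handle's middle and near the centre of mass. Gripped across the 16 mm width (y). Axes as the knife.
- knife_tip (a point): Tip of the blade, 65 mm in front of knife_grip, at the same height.
- hex_key: Bystander: black L-shaped hex key, 34 x 89 x 8 mm, in front of the mount at its left.
- lens_tube: Bystander: short black lens tube, 31 mm in diameter, 26 mm high, standing to the right of the knife.
- vial: Bystander: glass vial with a black cap, 22 mm in diameter, 52 mm high, at the table's left edge.

How it is judged:
By the outcome, as a careful person would: the job done as asked, in the order asked, and still so for the second after the job is handed in, while the arm keeps its last pose, push and grip.
It also fails if it takes over 64 s, if anything falls off the work surface, if the arm or the gripper's body presses on something with over 40 N, if the wrist force passes 120 N, or if a joint passes its speed limit or range.

## Working session

There is one attempt and no reset: what is moved stays moved. The work goes in short steps, Python scripts to look and compute and a tool call to move; the robot and the scene stay as the last step left them, time stands still between calls to the robot, and variables do not carry over. Pictures are saved under pics/ and viewed, at most 13 in all, crops included, and the job is handed in when it is done.

Besides the shell and the picture viewer there is one more tool, called as name(argument=value, ...), one argument or row to a line, values as JSON. step_arm: Moves the arm, as the interface text tells. Shifts and turns lie within -1 to 1; 1 stands for 60 cm of shift or pi rad of turn. Its arguments: {"type":"object","properties":{"rows":{"type":"array"},"jaw":{"type":"number"},"squeeze":{"type":"number"}},"required":["rows"]}

```bash
mkdir -p pics; ls; cat > h.py <<'E'
import numpy as np, cv2
from bench import r, eyes
from scipy.spatial.transform import Rotation as R
def save(n,f):
    im=eyes.grab_frame(n); cv2.imwrite(f'pics/{f}.png',im[:,:,::-1]); return im
def ray(n,uv,obs=None):
    i=eyes.camera_info(n); K=np.array(i['mtx']); k=i['k1']
    d=np.linalg.inv(K)@np.array([uv[0],uv[1],1.]); 
    rd=np.hypot(*d[:2]); s=rd
    for _ in range(30): s=rd/(1+k*s*s)
    d[:2]*= s/rd if rd>0 else 1
    if n=='wrist':
        T=np.eye(4); T[:3,:3]=R.from_rotvec(obs['orientation']).as_matrix(); T[:3,3]=obs['tcp_pos']; E=T@np.array(i['tool_from_camera'])
    else: E=np.array(i['extrinsics'])
    return E[:3,3],E[:3,:3]@d
def onz(n,uv,z,obs=None):
    o,d=ray(n,uv,obs); return o+d*(z-o[2])/d[2]
def proj(n,p,obs=None):
    i=eyes.camera_info(n);K=np.array(i['mtx'])
    if n=='wrist':
        T=np.eye(4); T[:3,:3]=R.from_rotvec(obs['orientation']).as_matrix(); T[:3,3]=obs['tcp_pos']; E=T@np.array(i['tool_from_camera'])
    else: E=np.array(i['extrinsics'])
    c=np.linalg.inv(E)@np.append(p,1); s=c[:2]/c[2]; s=s*(1+i['k1']*(s@s)); return (K@np.append(s,1))[:2]
E
python3 - <<'E'
from h import *
print(r.get_obs())
for n in('scene','side','wrist'): 
    save(n,n+'0'); print(n,eyes.camera_info(n))
a=[cv2.imread(f'pics/{n}0.png') for n in('scene','side')]
E
```

```text
pics
{'clock': 0.0, 'joints': array([ 1.06987227,  0.47780645,  0.02232131,  1.55644689, -0.01147873,
        1.10932435, -0.08309138]), 'qvel': array([-0.00010259, -0.00032485,  0.00232393, -0.00052918, -0.00068826,
       -0.00155284, -0.00120266]), 'tau': array([-9.20253515e-04, -5.96449864e+01,  1.60775967e+00, -2.81197500e+01,
        1.25712622e-02,  9.52205068e-03, -7.56697318e-06]), 'tcp_pos': array([ 0.25816243, -0.62306024,  0.24432303]), 'orientation': array([-3.07942025e+00, -6.12824657e-01,  7.96667035e-04]), 'contact_force': array([ 0.0982265 , -0.36379448, -0.76485467]), 'moment': array([-0.00231101, -0.00344613,  0.00492211]), 'gripper_force': 0.0, 'grip_width': 0.08541133543398223}
scene {'mtx': array([[517.13227375,   0.        , 323.02406367],
       [  0.        , 517.13227375, 200.04526523],
       [  0.        ,   0.        ,   1.        ]]), 'k1': -0.09776827600533262, 'extrinsics': array([[ 0.78820596, -0.4842138 ,  0.37982675, -0.04992315],
       [-0.61529472, -0.60802787,  0.50171159, -0.88011561],
       [-0.01199043, -0.62915746, -0.77718538,  1.22826566]
[... 379 characters left out ...]
9,  0.80802771],
       [-0.02249218, -0.92865064, -0.37027299,  0.46934539],
       [ 0.        ,  0.        ,  0.        ,  1.        ]])}
wrist {'mtx': array([[347.02779206,   0.        , 318.95409916],
       [  0.        , 347.02779206, 197.92449531],
       [  0.        ,   0.        ,   1.        ]]), 'k1': -0.019316384141408613, 'tool_from_camera': array([[ 3.78589107e-04, -9.51048630e-01, -3.09041033e-01,
         7.96280770e-02],
       [ 9.99999878e-01,  4.57773208e-04, -1.83715153e-04,
         4.50529763e-04],
       [ 3.16192749e-04, -3.09040926e-01,  9.51048688e-01,
        -1.27333186e-01],
       [ 0.00000000e+00,  0.00000000e+00,  0.00000000e+00,
         1.00000000e+00]])}
```

View pics/scene0.png

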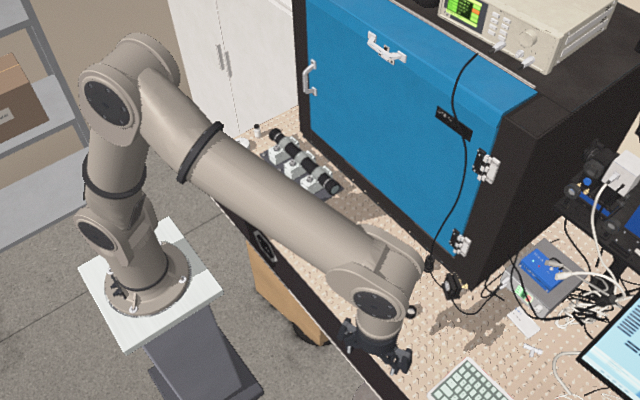

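View pics/side0.png

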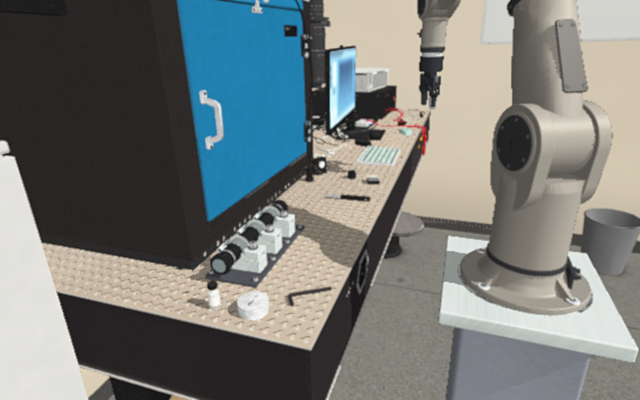

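The scene view shows the mount by the blue cabinet at about (305,165), partly hidden by the arm. The side view shows the clamps at (250,262), (268,242) and (288,222), the knife from (328,196) (blade) to (369,198), the hex key at (310,295) and the vial at (213,295).

```bash
python3 - <<'E'
from h import *
np.set_printoptions(precision=3,suppress=True)
for uv,z in [((250,250),.07),((268,233),.07),((288,214),.07),((328,196),.007),((369,198),.007),((372,180),.02),((351,174),.02),((310,295),0),((213,300),0)]: print(uv,onz('side',uv,z))
for uv in [(320,172),(300,155),(285,140)]: print(uv,onz('scene',uv,.07))
o=r.get_obs(); print(R.from_rotvec(o['orientation']).as_matrix())
im=cv2.imread('pics/side0.png')[165:315,190:400]; cv2.imwrite('pics/c1.png',cv2.resize(im,None,fx=3.8,fy=3.8,interpolation=cv2.INTER_CUBIC))
E
```

```text
(250, 250) [0.524 0.172 0.07 ]
(268, 233) [0.522 0.091 0.07 ]
(288, 214) [ 0.52  -0.017  0.07 ]
(328, 196) [ 0.512 -0.311  0.007]
(369, 198) [ 0.385 -0.33   0.007]
(372, 180) [ 0.404 -0.46   0.02 ]
(351, 174) [ 0.488 -0.504  0.02 ]
(310, 295) [0.39  0.187 0.   ]
(213, 300) [0.564 0.259 0.   ]
(320, 172) [ 0.576 -0.041  0.07 ]
(300, 155) [0.571 0.054 0.07 ]
(285, 140) [0.573 0.138 0.07 ]
[[ 0.924  0.383 -0.001]
 [ 0.383 -0.924  0.001]
 [-0.    -0.001 -1.   ]]
```

View pics/c1.png

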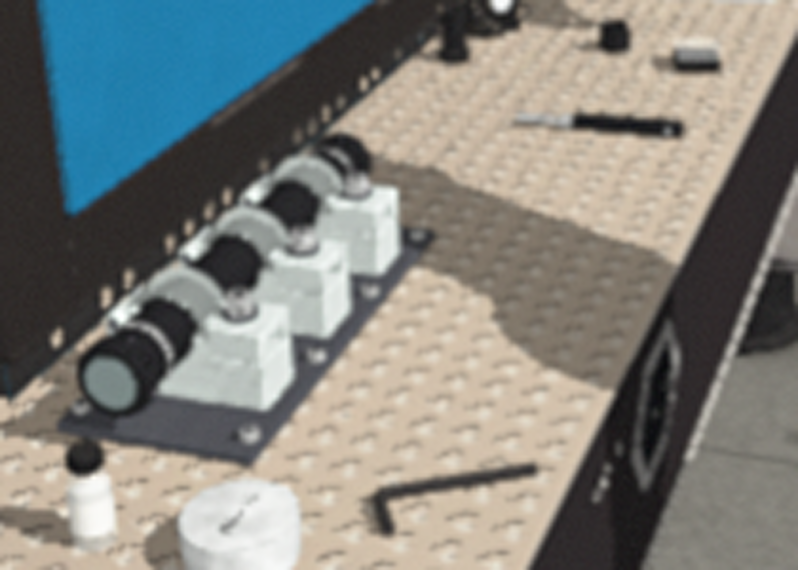

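The crop shows the bolt heads at side pixels of about (253,243), (269.5,227) and (284,213). The knife's blade points away from the robot, and the small black lens tube is at (351,174). I'll move toward the knife and mount, looking from the wrist on the way.

step_arm(
  rows=[
    [0.12,0.245,0.012,0,0,-0.06],
    [0.12,0.245,0.012,0,0,-0.06],
    [0.12,0.245,0.012,0,0,-0.06],
    [0.12,0.245,0.012,0,0,-0.06],
    [0.12,0.245,0.012,0,0,-0.06],
  ],
  jaw=1,
)

```text
clock: 0.57
tcp_pos: [0.3359, -0.4688, 0.2526]
orientation: [-3.119, -0.337, -0.004]
contact_force: [0.5, 0.1, 0.2]
grip_width: 0.0255
gripper_force: 0.0
```

step_arm(
  rows=[
    [0.12,0.245,0.012,0,0,-0.065],
    [0.12,0.245,0.012,0,0,-0.065],
    [0.12,0.245,0.012,0,0,-0.065],
    [0.12,0.245,0.012,0,0,-0.065],
    [0.12,0.245,0.012,0,0,-0.065],
  ],
)

```text
clock: 0.98
tcp_pos: [0.407, -0.3216, 0.26]
orientation: [-3.138, -0.018, -0.003]
contact_force: [1.4, 0.3, -0.8]
grip_width: -0.0003
gripper_force: 0.0
```

```bash
python3 - <<'E'
from h import *
np.set_printoptions(precision=4,suppress=True)
o=r.get_obs(); im=save('wrist','w1'); np.save('o_w1.npy',o,allow_pickle=True)
print(o['tcp_pos'],o['orientation'])
for uv in [(253.2,243.2),(269.5,226.8),(284,212.9)]: print(onz('side',uv,.069))
for p in [(.385,-.33,.007),(.512,-.311,.007)]: print(proj('wrist',p,o))
E
```

```text
[ 0.407  -0.3216  0.26  ] [-3.1382 -0.0183 -0.0034]
[0.532  0.1418 0.069 ]
[0.5332 0.0596 0.069 ]
[ 0.5328 -0.0224  0.069 ]
[326.7304 180.1098]
[310.5058  59.9665]
```

View pics/w1.png

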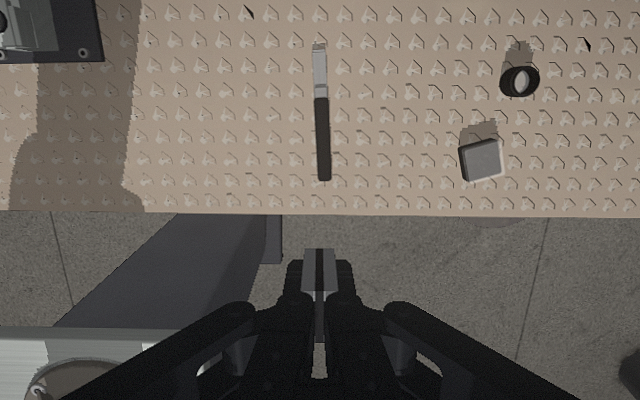

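The wrist view shows the knife pointing up the image: handle from (325,181) to (321,97), blade tip at (318.5,46). The lens tube is at (519,80). Next, over to the mount.

step_arm(
  rows=[
    [0.035,0.318,0.0,0,0,0],
    [0.035,0.318,0,0,0,0],
    [0.035,0.318,0,0,0,0],
    [0.035,0.318,0,0,0,0],
    [0.035,0.318,0,0,0,0],
  ],
)

```text
clock: 1.45
tcp_pos: [0.4233, -0.1359, 0.2597]
orientation: [-3.141, -0.003, -0.0]
contact_force: [0.0, -0.6, 0.6]
grip_width: -0.0002
gripper_force: 0.0
```

step_arm(
  rows=[
    [0.035,0.318,0.0,0,0,0],
    [0.035,0.318,0,0,0,0],
    [0.035,0.318,0,0,0,0],
    [0.035,0.318,0,0,0,0],
    [0.035,0.318,0,0,0,0],
  ],
)

```text
clock: 1.87
tcp_pos: [0.4447, 0.0552, 0.26]
orientation: [-3.14, -0.004, -0.001]
contact_force: [0.8, -1.2, -0.2]
grip_width: 0.0001
gripper_force: 0.0
```

```bash
python3 - <<'E'
from h import *
np.set_printoptions(precision=4,suppress=True)
o=r.get_obs(); im=save('wrist','w2'); np.save('o_w2.npy',o,allow_pickle=True)
print(o['clock'],o['tcp_pos'],o['orientation'])
for p in [(.532,.1418,.069),(.5332,.0596,.069),(.533,-.0224,.069)]: print(proj('wrist',p,o))
E
```

```text
1.8667 [0.4447 0.0552 0.26  ] [-3.1404 -0.0036 -0.0014]
[219.6313  76.4008]
[314.1378  75.0128]
[408.5878  75.6799]
```

View pics/w2.png

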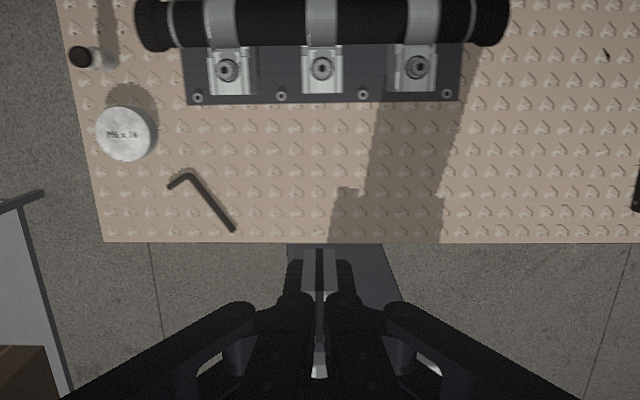

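The wrist view shows the three bolt heads at (228,69.5), (322,68) and (417,67.5). The hex key is at (200,200), with nothing in front of the clamps.

```bash
python3 - <<'E'
from h import *
np.set_printoptions(precision=4,suppress=True)
o=np.load('o_w2.npy',allow_pickle=True).item()
B=[onz('wrist',uv,.069,o) for uv in [(228,69.5),(322,68),(417,67.5)]]
for b in B: print(b)
print([np.linalg.norm(B[i]-B[i+1]) for i in(0,1)])
d=B[0]-B[2]; print('yaw',np.arctan2(-d[0],d[1]))
g=cv2.cvtColor(cv2.imread('pics/w2.png'),cv2.COLOR_BGR2GRAY)
c=cv2.HoughCircles(g[40:100,180:460],cv2.HOUGH_GRADIENT,1,60,param1=100,param2=12,minRadius=8,maxRadius=16)
print(c+np.array([180,40,0]) if c is not None else None)
o1=np.load('o_w1.npy',allow_pickle=True).item()
for uv,z in [((325,181),.014),((321,97),.014),((318.5,46),.008),((321,97),.007)]: print(onz('wrist',uv,z,o1))
m=(cv2.cvtColor(cv2.imread('pics/w1.png'),cv2.COLOR_BGR2GRAY)[80:195,300:345]<70).astype(np.uint8)
ct=max(cv2.findContours(m,0,2)[0],key=cv2.contourArea); print(cv2.minAreaRect(ct),cv2.boundingRect(ct))
E
```

```text
[0.5377 0.1341 0.069 ]
[0.5389 0.0528 0.069 ]
[ 0.5397 -0.0291  0.069 ]
[np.float64(0.08127606427131792), np.float64(0.08196279819566091)]
yaw 0.012740064387124756
[[[321.5  68.5  11.6]
  [225.5  71.5  13.2]
  [416.5  64.5   9.6]]]
[ 0.3858 -0.3279  0.014 ]
[ 0.4758 -0.3222  0.014 ]
[ 0.5252 -0.319   0.008 ]
[ 0.4756 -0.3223  0.007 ]
((22.33219337463379, 58.969181060791016), (82.42497253417969, 14.212477684020996), 87.87889862060547) (14, 18, 17, 83)
```

```bash
python3 - <<'E'
from h import *
np.set_printoptions(precision=4,suppress=True)
o=np.load('o_w2.npy',allow_pickle=True).item()
a,b=onz('wrist',(187,105),.008,o),onz('wrist',(461,103),.008,o); print('plate',a,b,np.linalg.norm(a-b))
for s,w in [((253.2,243.2),(228,69.5)),((269.5,226.8),(322,68)),((284,212.9),(417,67.5))]:
    p,d=ray('side',s);q,e=ray('wrist',w,o)
    t=np.linalg.lstsq(np.c_[d,-e],q-p,rcond=None)[0]; x,y=p+t[0]*d,q+t[1]*e; print((x+y)/2,np.linalg.norm(x-y))
for z in(.056,.062): print(z,onz('wrist',(228,69.5),z,o)-onz('wrist',(417,67.5),z,o))
E
```

```text
plate [0.5047 0.1956 0.008 ] [ 0.5076 -0.0951  0.008 ] 0.29069260594058594
[0.5371 0.1348 0.0647] 0.0017291195838104391
[0.5382 0.0523 0.0649] 0.0021415415014416623
[ 0.5385 -0.0311  0.0643] 0.003172372058019249
0.056 [-0.0022  0.1699  0.    ]
0.062 [-0.0021  0.1668  0.    ]
```

```bash
python3 - <<'E'
from h import *
for uv in [(191,269),(222,240),(291,182)]: print(onz('side',uv,0))
print(proj('side',(.65,.13,.3)),proj('scene',(.64,.13,.2)))
E
```

```text
[0.67394513 0.1748982  0.        ]
[0.68185199 0.03451169 0.        ]
[ 6.82934776e-01 -4.20167209e-01 -5.55111512e-17]
[194.09731416 130.58318544] [301.54028402 101.04792694]
```

step_arm(
  rows=[
    [0.06,0.06,-0.08,0,0,0.004],
    [0.12,0.12,-0.14,0,0,0.004],
    [0.153,0.135,-0.2,0,0,0.004],
    [0.153,0.135,-0.24,0,0,0.004],
    [0.153,0.135,-0.26,0,0,0.004],
  ],
)

```text
clock: 2.33
tcp_pos: [0.5387, 0.1332, 0.1018]
orientation: [-3.141, -0.019, -0.003]
contact_force: [0.4, -1.2, 0.8]
grip_width: -0.0
gripper_force: 0.0
```

step_arm(
  rows=[
    [0,0.003,-0.015,0,0,0],
    [0,0.003,-0.025,0,0,0],
    [0,0.003,-0.028,0,0,0],
    [0,0.003,-0.03,0,0,0],
    [0,0.003,-0.031,0,0,0],
  ],
)

```text
clock: 2.75
tcp_pos: [0.537, 0.1341, 0.0868]
orientation: [-3.141, -0.018, -0.004]
contact_force: [-0.1, 1.0, 0.2]
grip_width: 0.0003
gripper_force: 0.0
```

step_arm(
  rows=[
    [0,0,-0.001,0,0,0],
    [0,0,-0.002,0,0,0],
    [0,0,-0.003,0,0,0],
  ],
)

```text
clock: 3.0
tcp_pos: [0.5366, 0.1347, 0.0843]
orientation: [-3.141, -0.019, -0.003]
contact_force: [-0.2, 0.3, 1.2]
grip_width: -0.0
gripper_force: 0.0
```

step_arm(
  rows=[
    [0,0,-0.001,0,0,0],
    [0,0,-0.002,0,0,0],
    [0,0,-0.003,0,0,0],
  ],
)

```text
clock: 3.25
tcp_pos: [0.5364, 0.1347, 0.0817]
orientation: [3.141, 0.02, 0.001]
contact_force: [0.4, 0.4, 1.7]
grip_width: -0.0003
gripper_force: 0.5
```

step_arm(
  rows=[
    [0,0,-0.001,0,0,0],
    [0,0,-0.002,0,0,0],
  ],
)

```text
clock: 3.42
tcp_pos: [0.5364, 0.1348, 0.0804]
orientation: [3.141, 0.02, 0.001]
contact_force: [1.0, -0.0, 1.7]
grip_width: 0.0003
gripper_force: 0.8
```

step_arm(
  rows=[
    [0,0,-0.001,0,0,0],
    [0,0,-0.002,0,0,0],
    [0,0,-0.003,0,0,0],
    [0,0,-0.003,0,0,0],
  ],
)

```text
clock: 3.75
tcp_pos: [0.5364, 0.1348, 0.0785]
orientation: [3.142, 0.02, 0.0]
contact_force: [0.7, -0.6, 2.8]
grip_width: -0.0001
gripper_force: 1.3
```

step_arm(
  rows=[
    [0,0,-0.001,0,0,0],
    [0,0,-0.002,0,0,0],
    [0,0,-0.002,0,0,0],
  ],
)

```text
clock: 4.0
tcp_pos: [0.5364, 0.1348, 0.0778]
orientation: [3.141, 0.02, 0.001]
contact_force: [-1.4, -2.0, 7.8]
grip_width: 0.0001
gripper_force: 3.9
```

Bolt 1 gave under a force rising from 1.7 to 2.8 N, then hit a stop about 5 mm down, so it's the loose one. I'll still tap the other two as asked.

step_arm(
  rows=[
    [0,0,0.02,0,0,0],
    [0,0,0.04,0,0,0],
    [0.001,-0.06,0.045,0,0,0],
    [0.0018,-0.12,0.045,0,0,0],
    [0.0018,-0.1415,0.04,0,0,0],
  ],
)

```text
clock: 4.42
tcp_pos: [0.5377, 0.0446, 0.1026]
orientation: [3.139, 0.013, 0.002]
contact_force: [-0.0, -1.5, 0.2]
grip_width: 0.0002
gripper_force: 0.0
```

step_arm(
  rows=[
    [0,0,-0.012,0,0,0],
    [0,0,-0.02,0,0,0],
    [0,0,-0.026,0,0,0],
    [0,0,-0.029,0,0,0],
    [0,0,-0.031,0,0,0],
  ],
)

```text
clock: 4.83
tcp_pos: [0.5369, 0.0516, 0.083]
orientation: [-3.141, -0.023, 0.002]
contact_force: [-6.6, 0.2, 19.2]
grip_width: 0.0003
gripper_force: 9.1
```

step_arm(
  rows=[
    [0,0,-0.001,0,0,0],
    [0,0,-0.002,0,0,0],
    [0,0,-0.002,0,0,0],
  ],
)

```text
clock: 5.08
tcp_pos: [0.5369, 0.0516, 0.083]
orientation: [3.141, 0.023, -0.001]
contact_force: [-6.3, -0.6, 18.1]
grip_width: -0.0001
gripper_force: 8.7
```

Bolt 2 is rigid at z = 0.083. Now bolt 3.

step_arm(
  rows=[
    [0,0,0.02,0,0,0],
    [0,0,0.035,0,0,0],
    [0.001,-0.06,0.04,0,0,0],
    [0.0018,-0.12,0.04,0,0,0],
    [0.0018,-0.1415,0.035,0,0,0],
  ],
)

```text
clock: 5.5
tcp_pos: [0.5392, -0.04, 0.1037]
orientation: [3.139, 0.014, 0.003]
contact_force: [0.3, -1.8, -0.7]
grip_width: 0.0004
gripper_force: 0.0
```

step_arm(
  rows=[
    [0,0,-0.015,0,0,0],
    [0,0,-0.024,0,0,0],
    [0,0,-0.029,0,0,0],
    [0,0,-0.033,0,0,0],
    [0,0,-0.035,0,0,0],
  ],
)

```text
clock: 5.92
tcp_pos: [0.5382, -0.0332, 0.0829]
orientation: [3.141, 0.024, -0.002]
contact_force: [-11.5, -0.2, 31.5]
grip_width: 0.0002
gripper_force: 16.0
```

```bash
python3 - <<'E'
from h import *
o=np.load('o_w1.npy',allow_pickle=True).item()
# knife axis from handle mask contour ends
print(r.get_obs()['contact_force'],r.get_obs()['tcp_pos'])
a=onz('wrist',(324.2,181),.007,o); b=onz('wrist',(320.8,98),.014,o); t=onz('wrist',(318.5,46),.008,o)
u=(t-a)[:2]; yaw=np.arctan2(u[1],u[0]); u/=np.linalg.norm(u)
print(a,b,t,yaw,'grip',t[:2]-.065*u,b[:2]-.021*u,a[:2]+.071*u)
E
```

```text
[-11.46483931  -0.23101547  31.4834239 ] [ 0.53815879 -0.033165    0.08291474]
[ 0.38392072 -0.32715162  0.007     ] [ 0.47476474 -0.32204329  0.014     ] [ 0.52525066 -0.31903944  0.008     ] 0.05733600835201783 grip [ 0.46035747 -0.32276424] [ 0.45379925 -0.32324669] [ 0.45480405 -0.323083  ]
```

Bolt 3 is rigid too, so the loose clamp is number 1 on the left. I'm lifting off to fetch the knife; its grip point is at (0.457, -0.323) with a yaw of 0.057.

step_arm(
  rows=[
    [0,0,0.06,0,0,0],
    [-0.02,-0.03,0.1,0,0,0],
    [-0.05,-0.095,0.12,0,0,0],
    [-0.08,-0.16,0.12,0,0,0.0067],
    [-0.1,-0.225,0.12,0,0,0.0134],
  ],
)

```text
clock: 6.33
tcp_pos: [0.4793, -0.166, 0.1547]
orientation: [3.14, 0.095, 0.003]
contact_force: [0.6, -1.0, 0.0]
grip_width: 0.0002
gripper_force: 0.0
```

step_arm(
  rows=[
    [-0.015,-0.065,0,0,0,0],
    [-0.025,-0.13,0,0,0,0],
    [-0.035,-0.19,0,0,0,0],
    [-0.035,-0.245,0,0,0,0],
    [-0.035,-0.258,0,0,0,0],
  ],
  jaw=0.4,
)

```text
clock: 6.75
tcp_pos: [0.4576, -0.327, 0.1536]
orientation: [3.138, 0.078, 0.0]
contact_force: [0.6, -0.3, 0.3]
grip_width: 0.0511
gripper_force: 0.0
```

```bash
python3 - <<'E'
from h import *
o=r.get_obs(); im=save('wrist','w3'); np.save('o_w3.npy',o,allow_pickle=True)
print(o['tcp_pos'],o['orientation'],o['grip_width'],o['clock'])
E
```

```text
[ 0.45758287 -0.32695671  0.15357023] [3.13796933e+00 7.80772889e-02 4.03090178e-04] 0.051142377710120646 6.75
```

View pics/w3.png

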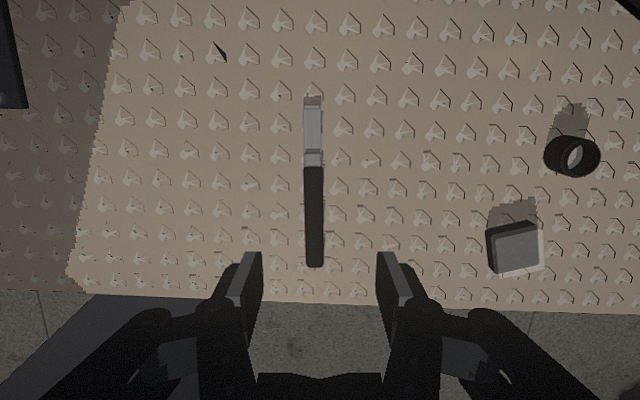

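The view shows the knife handle from (314.5,267) to (313,166) and the tip at (312.5,97), between and ahead of the open fingers.

```bash
python3 - <<'E'
from h import *
o=np.load('o_w3.npy',allow_pickle=True).item()
n=r.get_obs();print(n['tcp_pos'],n['orientation'])
a=onz('wrist',(314.5,267),.007,o); b=onz('wrist',(313,166),.014,o); t=onz('wrist',(312.5,97),.008,o)
u=(t-a)[:2]; yaw=np.arctan2(u[1],u[0]); u/=np.linalg.norm(u)
x=R.from_rotvec(n['orientation']).as_matrix()[:,0]
print(a,b,t,yaw,np.arctan2(x[1],x[0]),'grip',t[:2]-.065*u,b[:2]-.021*u,a[:2]+.071*u)
E
```

```text
[ 0.4580182  -0.32579651  0.15342771] [3.13880038e+00 7.87207545e-02 5.83924662e-04]
[ 0.38376366 -0.32733314  0.007     ] [ 0.47674293 -0.32193092  0.014     ] [ 0.52864812 -0.31913257  0.008     ] 0.0565404186546043 0.05014955454776784 grip [ 0.46375199 -0.32280574] [ 0.45577649 -0.32311764] [ 0.4546502  -0.32332091]
```

step_arm(
  rows=[
    [0,0.004,-0.065,0,0,0.002],
    [0,0.004,-0.13,0,0,0.002],
    [0,0.004,-0.185,0,0,0.002],
    [0,0.004,-0.21,0,0,0.002],
    [0,0.004,-0.22,0,0,0.002],
  ],
)

```text
clock: 7.22
tcp_pos: [0.4577, -0.3153, 0.0185]
orientation: [-3.136, -0.102, 0.006]
contact_force: [0.1, -0.4, -0.5]
grip_width: 0.0509
gripper_force: 0.0
```

step_arm(
  rows=[
    [0,0,-0.005,0,0,0],
    [0,0,-0.008,0,0,0],
    [0,0,-0.008,0,0,0],
  ],
)

```text
clock: 7.47
tcp_pos: [0.4595, -0.319, 0.0177]
orientation: [3.139, 0.097, 0.003]
contact_force: [0.6, 0.1, 0.7]
grip_width: 0.0516
gripper_force: 0.0
```

step_arm(
  rows=[
    [0,0,0,0,0,0],
    [0,0,0,0,0,0],
    [0,0,0,0,0,0],
    [0,0,0,0,0,0],
    [0,0,0,0,0,0],
  ],
  jaw=1,
  squeeze=90,
)

```text
clock: 7.88
tcp_pos: [0.4589, -0.3198, 0.018]
orientation: [3.139, 0.095, 0.002]
contact_force: [-1.2, 1.4, 7.6]
grip_width: 0.0133
gripper_force: 88.3
```

step_arm(
  rows=[
    [0,0,0.03,0,0,0],
    [0,0,0.08,0,0,0],
    [0,0,0.13,0,0,0],
    [0,0,0.16,0,0,0],
    [0,0,0.17,0,0,0],
  ],
)

```text
clock: 8.3
tcp_pos: [0.4599, -0.3204, 0.1222]
orientation: [3.137, 0.095, 0.007]
contact_force: [0.5, 0.3, -1.6]
grip_width: 0.0134
gripper_force: 88.2
```

```bash
python3 - <<'E'
from h import *
o=r.get_obs(); im=save('wrist','w4'); np.save('o_w4.npy',o,allow_pickle=True)
print(o)
E
```

```text
{'clock': 8.3, 'joints': array([ 0.71548399,  0.45334268, -0.27602229,  1.92823962,  0.17199551,
        0.77677303, -1.16667115]), 'qvel': array([ 0.0150603 , -0.05875858, -0.01329669, -0.01308673, -0.03189145,
        0.09882443,  0.02486144]), 'tau': array([  0.13198602, -51.34293079,  -2.26094976, -21.30705893,
        -0.05512778,   0.3325282 ,   0.05815039]), 'tcp_pos': array([ 0.45992262, -0.32042576,  0.12222826]), 'orientation': array([3.13691712, 0.09501935, 0.00731791]), 'contact_force': array([ 0.5376661 ,  0.32855275, -1.56364875]), 'moment': array([-0.00114671,  0.00040737, -0.00455076]), 'gripper_force': 88.20768713951111, 'grip_width': 0.013391147384503576}
```

View pics/w4.png

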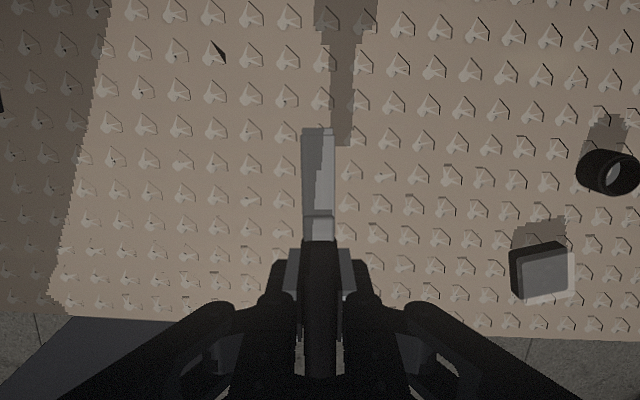

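The knife is held straight along the tool. The tip is at (318,128), with blade corners at (302,128) and (334,128).

```bash
python3 - <<'E'
from h import *
o=np.load('o_w4.npy',allow_pickle=True).item()
T=np.array(eyes.camera_info('wrist')['tool_from_camera'])
M=R.from_rotvec(o['orientation']).as_matrix()
for uv in [(318,128),(302,129),(335,128),(320,241)]:
    c,d=ray('wrist',uv,o); c=M.T@(c-o['tcp_pos']); d=M.T@d
    for z in (.006,.011,.016): print(uv,z,(c+d*(z-c[2])/d[2]).round(4))
# expected row for tip at tool (x,0,z)
for x in(.06,.065,.07): 
  for z in (.0,.011,.022): print(x,z,proj('wrist',M@np.array([x,0,z])+o['tcp_pos'],o).round(0))
n=r.get_obs();print(n['tcp_pos'],n['orientation'])
g=cv2.cvtColor(cv2.imread('pics/w4.png'),cv2.COLOR_BGR2GRAY); print([int(v) for v in g[170,290:350:2]])
E
```

```text
(318, 128) 0.006 [ 0.0643 -0.0001  0.006 ]
(318, 128) 0.011 [ 0.0637 -0.0001  0.011 ]
(318, 128) 0.016 [ 0.0632 -0.0001  0.016 ]
(302, 129) 0.006 [ 0.0639 -0.0062  0.006 ]
(302, 129) 0.011 [ 0.0633 -0.0064  0.011 ]
(302, 129) 0.016 [ 0.0627 -0.0066  0.016 ]
(335, 128) 0.006 [0.0643 0.0064 0.006 ]
(335, 128) 0.011 [0.0637 0.0066 0.011 ]
(335, 128) 0.016 [0.0632 0.0068 0.016 ]
(320, 241) 0.006 [0.0173 0.0007 0.006 ]
(320, 241) 0.011 [0.015  0.0008 0.011 ]
(320, 241) 0.016 [0.0127 0.0008 0.016 ]
0.06 0.0 [318. 142.]
0.06 0.011 [318. 138.]
0.06 0.022 [318. 134.]
0.065 0.0 [318. 128.]
0.065 0.011 [318. 125.]
0.065 0.022 [318. 122.]
0.07 0.0 [318. 114.]
0.07 0.011 [318. 112.]
0.07 0.022 [318. 110.]
[ 0.45971592 -0.32036149  0.12169513] [3.13712723 0.09501009 0.00661014]
[128, 129, 94, 135, 131, 119, 76, 86, 84, 84, 84, 83, 83, 97, 111, 105, 125, 122, 121, 121, 121, 123, 91, 131, 127, 127, 125, 136, 147, 126]
```

step_arm(
  rows=[
    [-0.01,0.06,0.01,0,0,-0.005],
    [-0.02,0.125,0.02,0,0,-0.01],
    [-0.025,0.19,0.02,0,0,-0.015],
    [-0.03,0.255,0.02,0,0,-0.015],
    [-0.03,0.32,0.02,0,0,-0.015],
  ],
)

```text
clock: 8.77
tcp_pos: [0.4384, -0.1259, 0.1295]
orientation: [-3.141, -0.02, 0.004]
contact_force: [0.7, 0.0, -1.5]
grip_width: 0.013
gripper_force: 88.2
```

step_arm(
  rows=[
    [-0.006,0.065,0,0,0,0],
    [-0.012,0.13,0,0,0,0],
    [-0.018,0.195,0,0,0,0],
    [-0.024,0.26,0,0,0,0],
    [-0.028,0.32,0,0,0,0],
  ],
)

```text
clock: 9.18
tcp_pos: [0.4219, 0.0665, 0.1297]
orientation: [3.141, 0.023, -0.003]
contact_force: [0.9, -0.5, -0.6]
grip_width: 0.0135
gripper_force: 88.2
```

step_arm(
  rows=[
    [0,0.06,0,0,0,0],
    [0,0.105,-0.01,0,0,0],
    [0,0.121,-0.03,0,0,0],
    [0,0.121,-0.05,0,0,0],
    [0,0.121,-0.05,0,0,0],
  ],
)

```text
clock: 9.6
tcp_pos: [0.4213, 0.1374, 0.098]
orientation: [3.14, 0.026, -0.008]
contact_force: [-0.8, -0.4, -1.6]
grip_width: 0.0134
gripper_force: 88.3
```

```bash
python3 - <<'E'
from h import *
n=r.get_obs(); im=save('wrist','w5'); o=n; np.save('o_w5.npy',o,allow_pickle=True)
print(o['clock'],o['tcp_pos'],o['orientation'],o['contact_force'])
for p in [(.5372,.137,.069),(.516,.137,.049),(.516,.137,.056)]: print(proj('wrist',p,o))
E
```

```text
9.6 [0.42127201 0.13744832 0.09803734] [ 3.14036787  0.02560073 -0.00789867] [-0.79791049 -0.40546833 -1.63286935]
[324.16872291 -10.06707946]
[322.58311273  51.55753583]
[322.74726448  50.20308237]
```

View pics/w5.png

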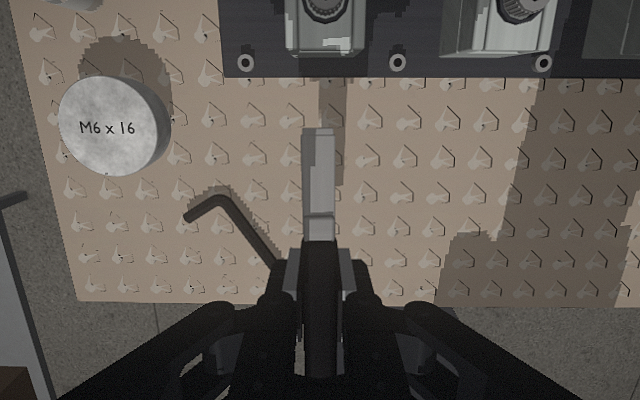

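The clamp's front edge is at row ~50, columns 287 to 365 (centre 326), as predicted to about 1.5 mm, so the slot is at y ≈ 0.136. I'll descend and insert the blade.

step_arm(
  rows=[
    [0,-0.004,-0.03,0,0,0],
    [0,-0.004,-0.055,0,0,0],
    [0.01,-0.004,-0.07,0,0,0],
    [0.025,-0.004,-0.073,0,0,0],
    [0.035,-0.004,-0.073,0,0,0],
  ],
)

```text
clock: 10.07
tcp_pos: [0.4458, 0.1345, 0.0568]
orientation: [3.141, 0.02, -0.0]
contact_force: [0.2, -0.7, 0.2]
grip_width: 0.013
gripper_force: 88.3
```

```bash
python3 - <<'E'
from h import *
for i in range(3): r_=save('side','s2')
o=r.get_obs(); print(o['tcp_pos'],o['orientation'],o['contact_force'])
M=R.from_rotvec(o['orientation']).as_matrix()
t=M@np.array([.064,0,.011])+o['tcp_pos']; print('tip',t, proj('side',t),proj('side',(.516,.136,.043)),proj('scene',t))
im=cv2.imread('pics/s2.png')[190:300,200:350]; cv2.imwrite('pics/c2.png',cv2.resize(im,None,fx=5,fy=5,interpolation=cv2.INTER_CUBIC))
E
```

```text
[0.44595967 0.13504128 0.05761647] [-3.14075112e+00 -2.00537576e-02 -2.59221953e-03] [-0.0820947  -0.26576518 -0.09207093]
tip [0.50997247 0.13586715 0.04672244] [264.62521406 252.65104291] [262.16268723 253.80707459] [269.64861379 154.27435232]
```

View pics/c2.png

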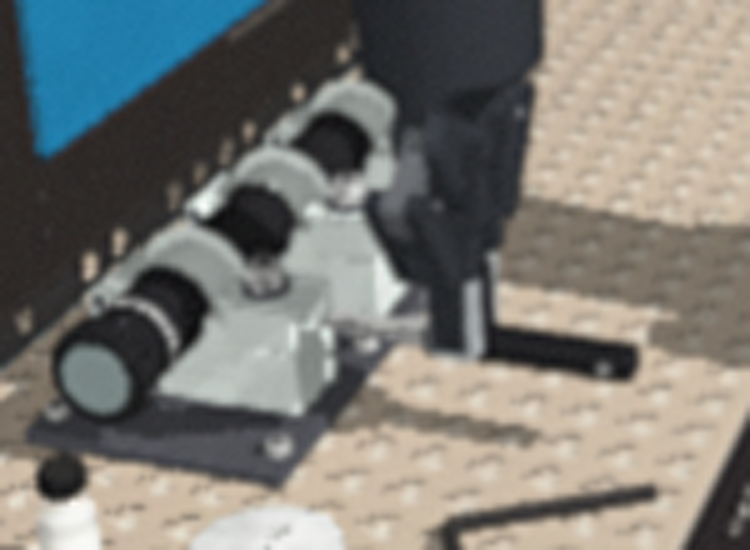

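The side crop shows the blade at slot height just ahead of the left clamp, with its tip near crop (338,322). I'll trim down 3 mm and insert.

step_arm(
  rows=[
    [0,0.0005,-0.005,0,0,0],
    [0.005,0.0005,-0.005,0,0,0],
    [0.01,0.0005,-0.005,0,0,0],
    [0.015,0.0005,-0.005,0,0,0],
    [0.02,0.0005,-0.005,0,0,0],
  ],
)

```text
clock: 10.63
tcp_pos: [0.4569, 0.1352, 0.0541]
orientation: [-3.141, -0.022, -0.001]
contact_force: [1.1, 0.4, -0.0]
grip_width: 0.0133
gripper_force: 88.3
```

step_arm(
  rows=[
    [0.003,0,0,0,0,0],
    [0.006,0,0,0,0,0],
    [0.009,0,0,0,0,0],
    [0.009,0,0,0,0,0],
  ],
)

```text
clock: 10.97
tcp_pos: [0.4623, 0.1352, 0.0539]
orientation: [-3.141, -0.022, -0.0]
contact_force: [-0.5, -0.6, -0.3]
grip_width: 0.0131
gripper_force: 88.3
```

step_arm(
  rows=[
    [0.002,0,0,0,0,0],
    [0.004,0,0,0,0,0],
    [0.004,0,0.003,0,0,0],
    [0.004,0,0.006,0,0,0],
    [0.004,0,0.008,0,0,0],
  ],
)

```text
clock: 11.38
tcp_pos: [0.4643, 0.1352, 0.059]
orientation: [-3.142, -0.022, -0.0]
contact_force: [0.6, -0.1, -1.0]
grip_width: 0.0131
gripper_force: 88.2
```

step_arm(
  rows=[
    [0,0,0.002,0,0,0],
    [0,0,0.004,0,0,0],
    [0,0,0.006,0,0,0],
    [0,0,0.008,0,0,0],
    [0,0,0.008,0,0,0],
  ],
)

```text
clock: 11.8
tcp_pos: [0.4643, 0.1351, 0.0637]
orientation: [3.141, 0.022, 0.0]
contact_force: [-1.1, 0.1, -1.1]
grip_width: 0.0131
gripper_force: 88.8
```

Blade is under the lip with no side loads. I'm lifting along the cap's arc, with a contact radius of about 80 mm about the hinge.

step_arm(
  rows=[
    [0.001,0,0.009,0,0,0],
    [0.0027,0,0.0187,0,0,0],
    [0.0055,0,0.029,0,0,0],
    [0.0085,0,0.039,0,0,0],
    [0.0105,0,0.0458,0,0,0],
  ],
)

```text
clock: 12.22
tcp_pos: [0.4713, 0.1353, 0.0921]
orientation: [-3.141, -0.022, -0.002]
contact_force: [-0.3, -0.8, -0.7]
grip_width: 0.0131
gripper_force: 88.9
```

```bash
python3 - <<'E'
from h import *
save('side','s3'); w=save('wrist','w6')
o=r.get_obs(); print(o['clock'],o['tcp_pos'],o['orientation'],o['contact_force'],o['moment'])
a=cv2.imread('pics/s3.png')[180:290,200:350]; a=cv2.resize(a,(600,440),interpolation=cv2.INTER_CUBIC)
b=cv2.imread('pics/w6.png')[0:200,230:410]
b=cv2.resize(b,(198,220)); c=np.zeros((440,798,3),np.uint8); c[:,:600]=a; c[:220,600:]=b; cv2.imwrite('pics/c3.png',c)
E
```

```text
12.3167 [0.47163784 0.13541559 0.0920416 ] [-3.14087707 -0.02134897 -0.0033546 ] [ 0.46628467  0.71290859 -1.27961067] [0.03969034 0.06222694 0.08415675]
```

View pics/c3.png

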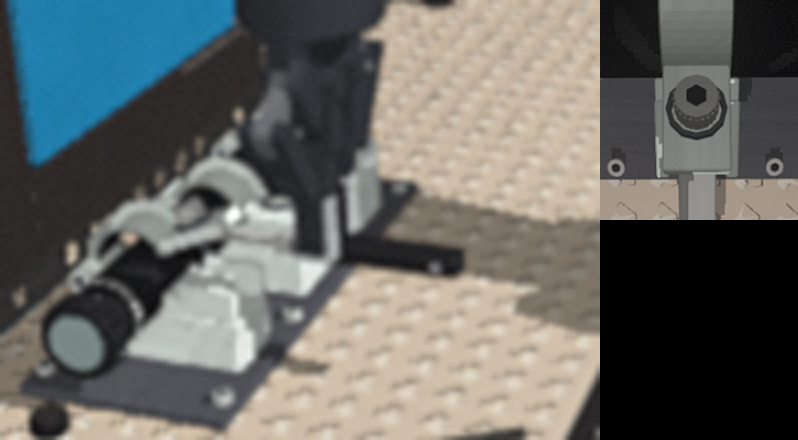

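The side crop shows the left cap lifted at about 25° on the blade, and the wrist inset shows the bolt head tilting, centred over the blade. Continuing along the arc.

step_arm(
  rows=[
    [0.005,0,0.011,0,0,0],
    [0.011,0,0.022,0,0,0],
    [0.019,0,0.032,0,0,0],
    [0.028,0,0.042,0,0,0],
    [0.036,0,0.05,0,0,0],
  ],
)

```text
clock: 12.73
tcp_pos: [0.4933, 0.1353, 0.122]
orientation: [-3.141, -0.022, -0.002]
contact_force: [-0.3, 0.2, -1.6]
grip_width: 0.0133
gripper_force: 89.0
```

step_arm(
  rows=[
    [0.005,0,0.004,0,0,0],
    [0.01,0,0.008,0,0,0],
    [0.01,0,0.008,0,0,0],
    [0.01,0,0.008,0,0,0],
  ],
)

```text
clock: 13.07
tcp_pos: [0.4983, 0.1352, 0.1257]
orientation: [-3.141, -0.022, 0.0]
contact_force: [0.1, 0.8, -0.9]
grip_width: 0.0132
gripper_force: 89.1
```

```bash
python3 - <<'E'
from h import *
save('side','s4'); w=save('wrist','w7')
o=r.get_obs(); print(o['clock'],o['tcp_pos'],o['orientation'],o['contact_force'],o['gripper_force'])
a=cv2.imread('pics/s4.png')[170:280,200:350]; a=cv2.resize(a,(540,396),interpolation=cv2.INTER_CUBIC)
b=cv2.imread('pics/w7.png')[0:260,230:410]
b=cv2.resize(b,(250,360)); c=np.zeros((396,790,3),np.uint8); c[:,:540]=a; c[:360,540:]=b; cv2.imwrite('pics/c4.png',c)
E
```

```text
13.1667 [0.49780549 0.13509297 0.12547961] [ 3.14127136e+00  2.20477284e-02 -1.17901985e-03] [ 0.1278077   0.70112794 -1.13642963] 89.09720063209534
```

View pics/c4.png

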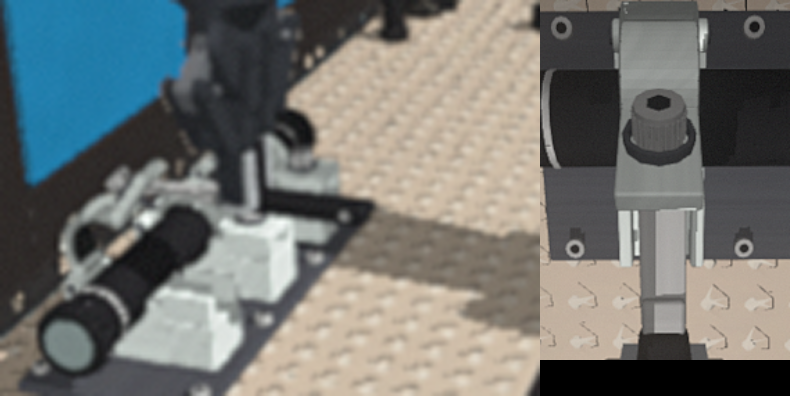

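The left cap stands open, clear of the fingers and resting on the blade, with its lip edge at inset row 207 (image row ~150). Checking the angle against that edge.

```bash
python3 - <<'E'
from h import *
o=r.get_obs(); H=np.array([.608,.137,.050])
for d in (45,50,55,60,65):
    t=np.radians(d); e=np.array([-np.cos(t),0,np.sin(t)]); n=np.array([np.sin(t),0,np.cos(t)])
    f=lambda a,b: proj('wrist',H+a*e+b*n,o).round(0)
    print(d,'under',f(.092,-.001),'top edge',f(.092,.006),'bolt top',f(.071,.019))
E
```

```text
45 under [315. 175.] top edge [315. 166.] bolt top [316. 102.]
50 under [315. 164.] top edge [315. 153.] bolt top [316.  87.]
55 under [315. 151.] top edge [315. 137.] bolt top [316.  70.]
60 under [315. 134.] top edge [315. 117.] bolt top [316.  51.]
65 under [315. 114.] top edge [316.  95.] bolt top [317.  32.]
```

All three features (underside edge ~150, top edge ~140, bolt top ~74) agree on about 54 to 55°, so I'm handing in.

```bash
python3 -c "
from bench import r
print(r.hand_in())"
```

```text
the job is handed in; nothing more can be done
None
```

I tapped all three bolts from left to right and found the left one (bolt 1) loose. Its cap is now held open at about 54° on the knife blade, with the knife still gripped and no finger on the cap, and the job is handed in.

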